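# Refit the dust bin on the bench extractor and switch it on

## Task

Get the bench dust extractor ready to run: first take the little steel tin off the extractor's deck and stand it upright in the open steel tray, then seat the dust bin with the flange fully home, flush on the deck over both pegs (large hole on large peg), and only then flip the extractor's paddle switch fully over, away from its vented front, to on. Set the bin down without dropping it, and leave the flangeless spare bin and everything else on the bench where they are.

Things in the scene. Friction and masses are not known exactly. Their poses are not given: they have to be found in the camera images.
- base: dust extractor base, fixed, a grey box 170 x 270 x 55 mm high (x, y, z) with a black foot. Origin: centre of the underside; x points from its vented front (four black slots) to its rear (hose stub), y to its left, z up. The flat top (deck) is at z = 55 mm. On the deck's left part: two upright steel pegs; on its right part: the paddle switch, on a black plate at y = -100 mm
- seat (a point): point on the deck midway between the two pegs, where the bin's origin belongs (42 mm left of the base's centre); axes as the base. The bin's axes must match these
- peg_large (a point): foot of the large peg on the deck (50 mm left of the seat): 18 mm diameter, 26 mm tall, the top 8 mm tapering to 8 mm diameter
- peg_small (a point): foot of the small peg on the deck (50 mm right of the seat): 12 mm diameter, 26 mm tall, the top 8 mm tapering to 4 mm diameter
- bin: dust bin, loose, about 0.45 kg, grey: foot flange 80 x 136 x 10 mm (x, y, z) with two through holes, 21 and 15 mm diameter; body 68 mm square; black lid 72 mm square, its top at z = 86 mm; black bridge handle above, top at 121 mm. On the large hole's side (+y) a black round spout, 30 mm diameter, sticks out to y = 56 mm, axis at z = 55 mm. Origin: centre of the underside
- bin_handle (a point): centre of the bin's handle bar, 114 mm above its underside: the bar runs along the bin's y, 68 mm long, 16 mm thick (x), 14 mm high (z), with 21 mm free under it
- bin_hole_large (a point): centre of the bin's 21 mm hole at the underside, at y = +50 mm in the bin's frame
- bin_hole_small (a point): centre of the bin's 15 mm hole at the underside, at y = -50 mm in the bin's frame
- tin: closed round steel tin, loose, 44 mm diameter, 60 mm tall, 0.12 kg, at first standing on the deck between the pegs. Origin: centre of the underside
- tray: open steel tray, fixed, 130 x 120 x 25 mm high outside (x, y, z), walls 4 mm. Origin: centre of the underside
- tray_in (a point): centre of the tray's inner floor; axes as the tray
- toggle (a joint): hinge of the paddle switch on the base: 0 = off, leaning 0.5 rad to the base's front (-x); 1.0 = on, leaning 0.5 rad to its rear (+x). It falls over centre to either end stop. The hinge line runs along the base's y, at x = 0, y = -100 mm, z = 77 mm in the base's frame
- toggle_tip (a point): top end of the paddle, 75 mm from the hinge line; the black paddle takes the last 30 mm, 28 mm wide (along the base's y) and 14 mm thick
- spare: spare bin, loose, not to be used: the same body, lid and handle as the dust bin but no flange, holes or spout; foot 74 mm square, 121 mm tall. Origin: centre of the underside
- charger: black battery charger, fixed, 120 x 100 x 57 mm high. Origin: centre of the underside
- glue: red glue bottle, loose, 34 mm diameter, 120 mm tall. Origin: centre of the underside
- water: clear water bottle, loose, 66 mm diameter, 200 mm tall. Origin: centre of the underside
- tape: roll of white tape lying flat, loose, 80 mm diameter, 25 mm high. Origin: centre of the underside
- driver: screwdriver, loose, lying on the bench along its own x. Origin: on its underside
- battery: drill battery pack, loose, 55 x 45 x 65 mm high. Origin: centre of the underside
Mind the look-alikes: they are no part of the job. Leave any white look-alike of the bin alone.

How it is judged:
On the way, in this order (a step that is already met when the one before it is completed fails the run):
1. the tin stands in the tray (x of tin in the frame of tray_in between -0.045 and 0.045 m and y of tin in the frame of tray_in between -0.04 and 0.04 m and z of tin in the frame of tray_in below 0.006 m and angle between tin's own z axis and vertical below 0.1 rad), for 0.1 s.
2. the bin is fully home on both pegs, the right way round (distance between bin_hole_large and peg_large below 0.004 m and distance between bin_hole_small and peg_small below 0.004 m and angle between bin's own z axis and vertical below 0.04 rad), for 0.2 s.
3. the switch is flipped on (value of joint toggle above 0.9 rad), for 0.1 s.
At the end, for the whole second after the job is handed in: Tin upright (0.1 rad) on the tray floor, within 45 mm (x) and 40 mm (y) of its centre; each bin hole's underside centre within 4 mm of the foot of its own peg, bin tilted under 0.04 rad; switch at 0.9 rad or more; bin and tin at rest (all of step 1 and all of step 2 and value of joint toggle above 0.9 rad and linear speed of each of bin, tin below 0.02 m/s); the robot touches nothing.
It fails at once if the bin is dropped: let go of and falling faster than 0.45 m/s (a fall of about 10 mm) (contact force between the fingers and bin below 0.3 N and linear speed of bin above 0.45 m/s).
It fails at once if the bin tips by more than 0.6 rad (angle between bin's own z axis and vertical above 0.6 rad).
It fails at once if a bystander is shifted by more than 25 mm (distance of any of spare, glue, water, tape, driver, battery from where it was at the start of the episode above 0.025 m).
It fails at once if the spare bin or a standing bottle is knocked over (angle between any of spare, glue, water's own z axis and vertical above 0.4 rad).
It also fails if it takes over 72 s, if anything falls off the work surface, if the arm or the gripper's body presses on something with over 40 N, if the wrist force passes 120 N, or if a joint passes its speed limit or range.

## Robot

A 6-joint arm with a two-finger parallel gripper is mounted at the origin on the work surface. World frame = base frame: x ahead of the robot, y to its left, z up, the work surface at z = 0. Lengths are in m, angles in rad, forces in N, time in s.
With the tool pointing down it reaches from about 0.325 to 0.9 m from the base axis. Payload 3.5 kg.
Tool frame: the origin (TCP) lies at the very end of the fingers, on their centre line; the grasp point (between the pads) lies 19 mm behind it; z points along the fingers, y is the line along which they close (so a half turn about z gives the same grasp; the last joint's range is limited). The gripper opens to 85 mm and grips with 20 to 120 N. Pads are 22 mm wide; open, the fingers measure 114 mm over their backs; the gripper's body (76 mm by 85 mm) begins 54 mm behind the grasp point. The pads swing forward as they close: fully open they stand 13 mm farther back than shut.
Start: joints at [1.112, 0.276, -0.026, 1.268, 0, 1.467], TCP at [0.218, 0.586, 0.231] pointing down, gripper open.
Joint ranges: [-3.12, 3.12], [-0.85, 1.88], [-1.08, 1.24], [-1.95, 2.15], [-1.57, 1.53], [-3.14, 3.14]. Speed limits (rad/s): [2.57, 2.57, 3.14, 3.14, 3.14, 3.14].

## Interface

Orientations are given as a 3x3 rotation matrix whose columns are the frame's x, y, z axes.
In Python, from cell import * gives the robot as it stands. The module is installed in compiled form; this text tells all that it offers. Calls block until the motion is done:
- move_pose(position, orientation): joint-space move of the TCP to a pose.
- servo_line(position, ori=None, v=0.15, f_stop=None): straight line of the TCP; ori=None keeps the orientation; v is the mean speed in m/s. With f_stop (N) it stops when the force on the tool has changed by that much, and returns True; else False.
- move_joints(angles): joint-space move.
- set_gripper(opening): opening from 0.0 (shut) to 1.0 (fully open); the grip force is fixed at half the most; returns when the fingers have stopped.
- sleep(seconds).
- solve_ik(position, orientation): joint angles nearest the present ones, or None.
- get_image(name): name is "side" or "top" or "wrist"; returns the picture (400x640x3 uint8, red, green, blue); there is no depth.
- camera_info(name): a dict with "camera_matrix" (3x3 intrinsics, pixels), "rvec" (rotation vector, rad) and "tvec" (3), from world to camera coordinates, as OpenCV has them; the wrist camera has in their place "T_tool_cam" (4x4, takes a point from camera to tool coordinates, whose origin is the TCP and whose axes are the flange's). Camera axes: x right, y down, z forward; pixel columns grow to the right and rows downward; lengths in m; the calibration is good to about 2 mm. A picture is of the moment at which its call begins: read the wrist's pose just before it. camera_info takes no time and is no camera call.
A pose or a line that the arm cannot do raises PlanningError and nothing moves.
- job_done(): hands the job in; it is judged then, once.
Readings, each from a call of its own:
- get_t(): time.
- get_qpos(): joint angles.
- get_qd(): joint speeds.
- get_effort(): joint torques, N m.
- get_tcp_pos(): TCP position.
- get_orientation(): TCP orientation.
- get_contact_force(): force on the tool from outside, world axes, zero at the start.
- get_ft_torque(): the same for the moment, N m.
- get_finger_gap(): opening from 0.0 (shut) to 1.0 (fully open).
- get_grasp_force(): force on a finger pad.
Only numpy, scipy, OpenCV 4.12 (cv2) and the standard library are available. Lean on these libraries where they do the work, as an engineer would, in place of code of your own. Each camera call takes 0.05 s, during which the arm holds its last target. There are 200 camera calls.

## Working session

There is one attempt and no reset: what is moved stays moved. The work goes in short steps, each a Python script; the robot and the scene stay as the last script left them, time stands still between calls to the robot, and variables do not carry over. Pictures are saved under pics/ and viewed, at most 11 in all, crops included, and the job is handed in when it is done.

```bash
mkdir -p pics; python3 - <<'E'
from cell import *
import cv2
for n in ("top","side"):
    cv2.imwrite(f"pics/{n}0.png",get_image(n)[:,:,::-1])
    print(n,camera_info(n))
print(camera_info("wrist"))
print(get_tcp_pos(),get_orientation(),get_t())
E
```

```text
top {'camera_matrix': array([[501.05390746,   0.        , 324.09265178],
       [  0.        , 501.05390746, 193.54380214],
       [  0.        ,   0.        ,   1.        ]]), 'rvec': array([ 2.17700477, -2.19429413,  0.08462691]), 'tvec': array([0.0107164 , 0.56770684, 1.87584565])}
side {'camera_matrix': array([[385.49875208,   0.        , 321.98409441],
       [  0.        , 385.49875208, 205.00928998],
       [  0.        ,   0.        ,   1.        ]]), 'rvec': array([ 2.335809  , -0.08592907,  0.04369615]), 'tvec': array([-0.55036531,  0.10868975,  1.24064427])}
{'camera_matrix': array([[331.68189216,   0.        , 323.20964731],
       [  0.        , 331.68189216, 198.43629444],
       [  0.        ,   0.        ,   1.        ]]), 'T_tool_cam': array([[-8.15802587e-04, -9.49542422e-01, -3.13637567e-01,
         7.95721962e-02],
       [ 9.99999650e-01, -8.33402887e-04, -7.79591115e-05,
        -5.94363578e-04],
       [-1.87360971e-04, -3.13637521e-01,  9.49542769e-01,
        -1.41997961e-01],
       [ 0.00000000e+00,  0.00000000e+00,  0.00000000e+00,
         1.00000000e+00]])}
[0.21738537 0.58521138 0.2302473 ] [[-9.37377224e-01  3.48314677e-01 -9.08224307e-04]
 [ 3.48315793e-01  9.37375488e-01 -1.81739843e-03]
 [ 2.18320656e-04 -2.01993676e-03 -9.99997936e-01]] 0.1
```

View pics/top0.png

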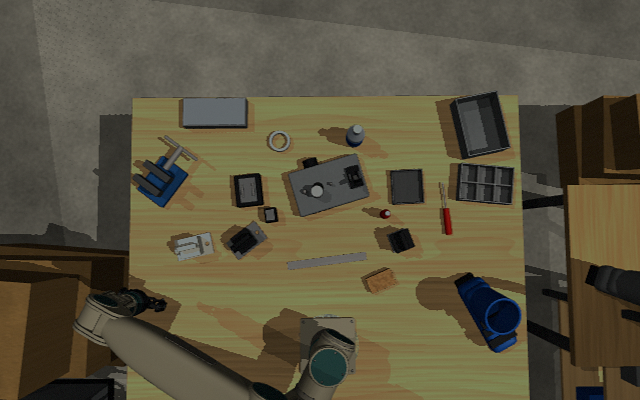

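View pics/side0.png

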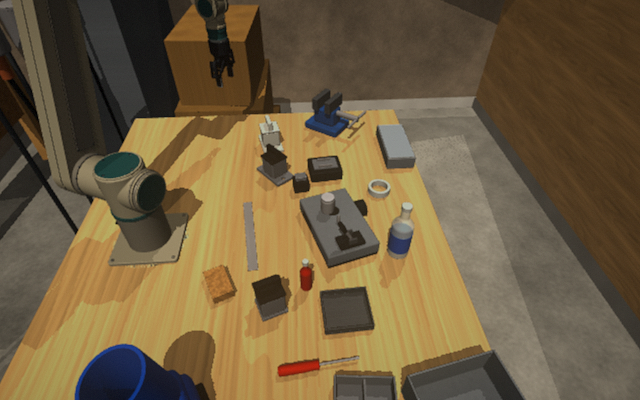

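```bash
cat > h.py <<'E'
from cell import *
import numpy as np, cv2, json
def RD(yaw):
    c,s=np.cos(yaw),np.sin(yaw); return np.array([[c,s,0],[s,-c,0],[0,0,-1.]])
def T(R,p):
    M=np.eye(4);M[:3,:3]=R;M[:3,3]=p;return M
def cam(n):
    i=camera_info(n);K=i["camera_matrix"]
    if n=="wrist":
        return K,T(get_orientation(),get_tcp_pos())@i["T_tool_cam"]
    R=cv2.Rodrigues(i["rvec"])[0]
    return K,np.linalg.inv(T(R,i["tvec"]))
def ray(K,M,px,z):
    d=M[:3,:3]@np.linalg.solve(K,[px[0],px[1],1.]);return M[:3,3]+d*(z-M[2,3])/d[2]
def proj(K,M,P):
    q=np.linalg.inv(M)@np.append(P,1);q=K@q[:3];return q[:2]/q[2]
def snap(name):
    K,M=cam("wrist");im=get_image("wrist")[:,:,::-1].copy()
    cv2.imwrite(f"pics/{name}.png",im);np.savez(f"pics/{name}.npz",K=K,M=M);return im,K,M
def load(name):
    d=np.load(f"pics/{name}.npz");return cv2.imread(f"pics/{name}.png"),d["K"],d["M"]
E
python3 - <<'E'
from h import *
K,M=cam("top")
for n,p,z in (("base",(328,185),.055),("bin",(246,240),.09),("spare",(401,240),.1),("tray",(406,187),.02),("tin",(317,190),.115),("tip",(354,177),.14),("water",(355,133),.2),("glue",(385,213),.12)):
    print(n,ray(K,M,p,z).round(3))
for yaw in (0,np.pi):
  for p in ((.62,.3,.33),(.62,-.05,.4)):
    print(yaw,p,solve_ik(np.array(p),RD(yaw)))
E
```

```text
base [ 0.597 -0.008  0.055]
bin [0.396 0.291 0.09 ]
spare [ 0.392 -0.269  0.1  ]
tray [ 0.59  -0.305  0.02 ]
tin [0.574 0.032 0.115]
tip [ 0.617 -0.1    0.14 ]
water [ 0.764 -0.102  0.2  ]
glue [ 0.489 -0.211  0.12 ]
0 (0.62, 0.3, 0.33) [ 0.35687831  0.36534796  0.29859226  1.50404062  0.         -2.78471434]
0 (0.62, -0.05, 0.4) [-0.18435336  0.23836171  0.27226237  1.60469699  0.          2.9572393 ]
3.141592653589793 (0.62, 0.3, 0.33) [0.35687831 0.36534796 0.29859226 1.50404062 0.         0.35687831]
3.141592653589793 (0.62, -0.05, 0.4) [-0.18435336  0.23836171  0.27226237  1.60469699  0.         -0.18435336]
```

```bash
python3 - <<'E'
from h import *
move_pose(np.array([.37,.28,.33]),RD(np.pi)); sleep(.2); a,_,_=snap("bin1")
move_pose(np.array([.53,-.13,.36]),RD(np.pi)); sleep(.2); b,_,_=snap("base1")
print(get_t())
E
```

```text
3.55
```

View pics/bin1.png

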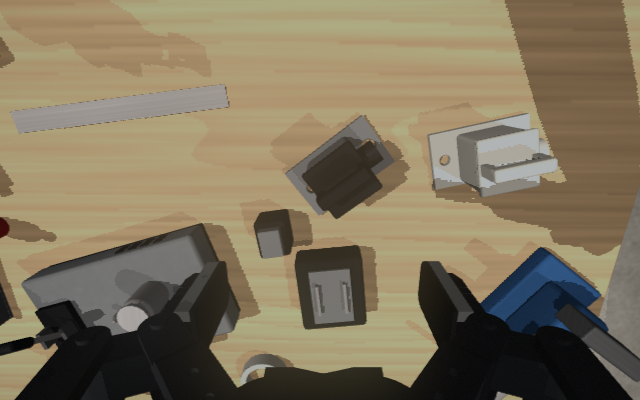

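View pics/base1.png

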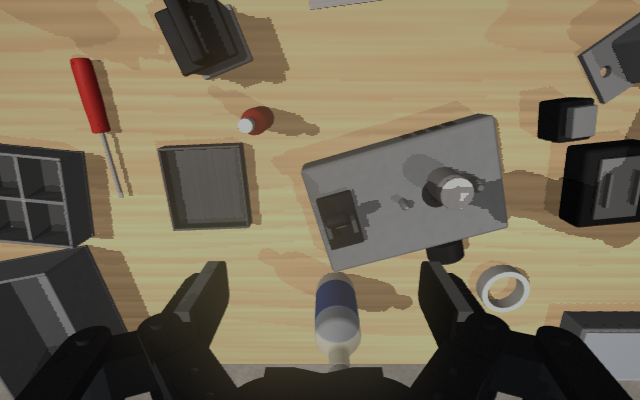

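```bash
python3 - <<'E'
from h import *
a=cv2.imread("pics/base1.png")[100:280,290:520]
cv2.imwrite("pics/c1.png",cv2.resize(np.clip(a*1.6,0,255).astype('u1'),None,fx=3,fy=3,interpolation=2))
a=cv2.imread("pics/bin1.png")[105:225,275:405]
cv2.imwrite("pics/c2.png",cv2.resize(np.clip(a*2.,0,255).astype('u1'),None,fx=5,fy=5,interpolation=2))
E
```

```text
(no output)
```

View pics/c1.png

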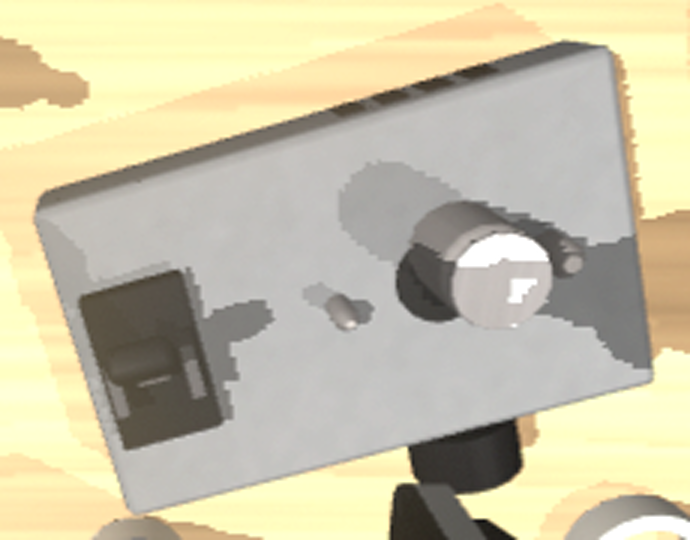

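View pics/c2.png

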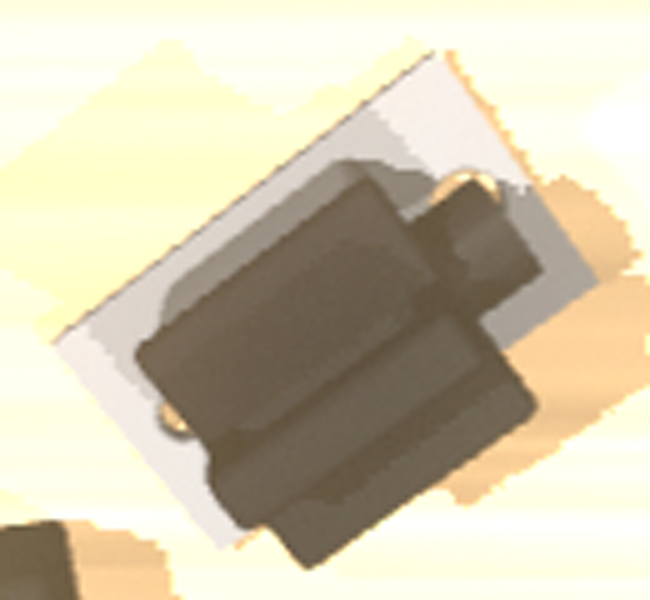

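```bash
cat >> h.py <<'E'
def rect(K,M,px,z,w,h):
    """px order: local corners (-,-),(-,+),(+,+),(+,-); 2D rigid fit -> centre, yaw, residuals"""
    W=np.array([ray(K,M,p,z)[:2] for p in px]);L=np.array([[-w,-h],[-w,h],[w,h],[w,-h]])/2
    return fit2(L,W)
def fit2(L,W):
    l=L-L.mean(0);w=W-W.mean(0)
    yaw=np.arctan2((l[:,0]*w[:,1]-l[:,1]*w[:,0]).sum(),(l*w).sum())
    c,s=np.cos(yaw),np.sin(yaw);R=np.array([[c,-s],[s,c]]);t=W.mean(0)-R@L.mean(0)
    return t,yaw,(W-(L@R.T+t)).round(4).tolist()
E
python3 - <<'E'
from h import *
_,K,M=load("bin1")
print("bin",rect(K,M,[(285.6,173.4),(362,115.4),(394.4,161.4),(319,214.6)],.01,.08,.136))
_,K,M=load("base1")
print("base",rect(K,M,[(303.3,171.7),(492.7,116.7),(507.3,226.7),(335,271)],.055,.17,.27))
print("tray",rect(K,M,[(158,146),(243,143),(251,226),(174,230)],.025,.13,.12))
print("tin",ray(K,M,(457.3,193),.115), "small foot",ray(K,M,(290+330/3,100+298/3),.055),"small top",ray(K,M,(290+347/3,100+323/3),.081),"large top",ray(K,M,(290+573/3,100+263/3),.081))
E
```

```text
bin (array([0.39568248, 0.30284665]), np.float64(0.6479520865014233), [[-0.0003, 0.0013], [0.001, -0.0009], [0.0004, -0.001], [-0.0011, 0.0006]])
base (array([ 0.59992444, -0.00935329]), np.float64(0.28725566901293226), [[0.0023, 0.0055], [0.0046, -0.0035], [-0.002, -0.0051], [-0.0049, 0.0031]])
tray (array([ 0.59143592, -0.30453781]), np.float64(0.03662095020471698), [[-0.0002, -0.0008], [-0.0002, 0.0019], [-0.0011, -0.0001], [0.0014, -0.001]])
tin [0.57094361 0.03406777 0.115     ] small foot [ 0.59915474 -0.02071884  0.055     ] small top [ 0.60233755 -0.0185523   0.081     ] large top [0.57413523 0.07887678 0.081     ]
```

```bash
python3 - <<'E'
from h import *
R=RD(.285+np.pi/2); t=np.array([.571,.034,0])
move_pose(t+[0,0,.2],R); servo_line(t+[0,0,.079],v=.12)
print(get_contact_force()); set_gripper(0); print(get_finger_gap(),get_grasp_force())
servo_line(t+[0,0,.25],v=.15); print(get_finger_gap(),get_grasp_force())
p=np.array([.591,-.305,0])
move_pose(p+[0,0,.25],R); servo_line(p+[0,0,.06],v=.15)
print(servo_line(p+[0,0,.021],v=.03,f_stop=5),get_tcp_pos())
set_gripper(.75); servo_line(p+[0,0,.2],v=.15)
Rv=RD(np.pi); move_pose(np.array([.52,-.06,.33]),Rv); sleep(.2); snap("base2"); print(get_t())
E
```

```text
[-0.25285671  0.36448525 -0.05746114]
0.49217940247203856 61.28332994878292
0.48637557838971157 60.83356384187937
True [ 0.59072936 -0.30485036  0.02908661]
14.55
```

View pics/base2.png

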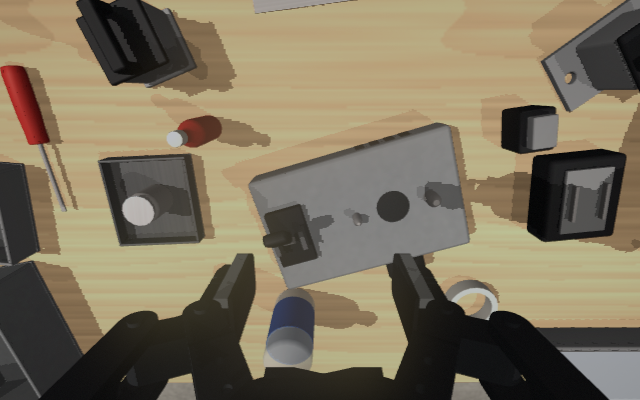

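```bash
python3 - <<'E'
from h import *
a=cv2.imread("pics/base2.png")[175:230,340:460]
cv2.imwrite("pics/c3.png",cv2.resize(np.clip(a*1.6,0,255).astype('u1'),None,fx=6,fy=6,interpolation=2))
E
```

```text
(no output)
```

View pics/c3.png

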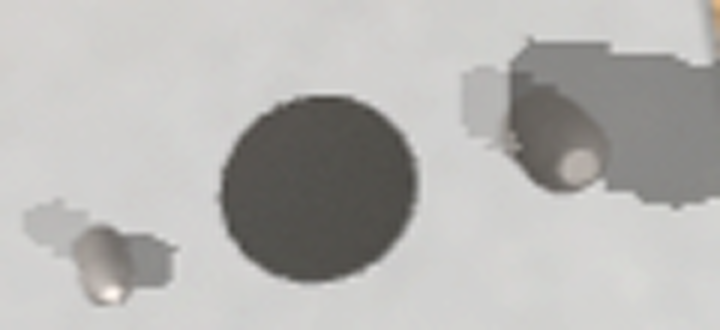

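```bash
python3 - <<'E'
from h import *
_,K,M=load("base2")
L=ray(K,M,(436.3-.4,202.8-.4),.081);S=ray(K,M,(358.5-.4,224-.4),.081)
d=L-S;print("mid",(L+S)/2,"yaw",np.arctan2(-d[0],d[1]),np.linalg.norm(d),"disc",ray(K,M,(392.8,205.9),.055))
b=np.array([.3957,.3028,0]);yb=.648
R=RD(yb+np.pi/2)
set_gripper(.6)
move_pose(b+[0,0,.24],R); print(get_qpos()[5]); servo_line(b+[0,0,.15],v=.15)
print(servo_line(b+[0,0,.094],v=.06,f_stop=6),get_tcp_pos())
set_gripper(0);print(get_finger_gap(),get_grasp_force(),get_contact_force())
servo_line(b+[0,0,.30],v=.12);sleep(.2);print(get_grasp_force(),get_contact_force())
for n in ("side",):
    cv2.imwrite("pics/s2.png",get_image(n)[60:260,200:440,::-1].repeat(3,0).repeat(3,1)[:600])
snap("held");print(get_t())
E
```

```text
mid [0.58826646 0.03036091 0.081     ] yaw 0.2862112125745857 0.09990548566547307 disc [0.58785226 0.03076294 0.055     ]
1.4456520618902613
False [0.39608681 0.30303949 0.09439254]
0.1754555821075753 59.5455801486969 [-1.57968266 -1.50176399  4.53007896]
58.48841965198517 [ 0.37718319 -0.35229597 -4.81619094]
20.7333
```

View pics/held.png

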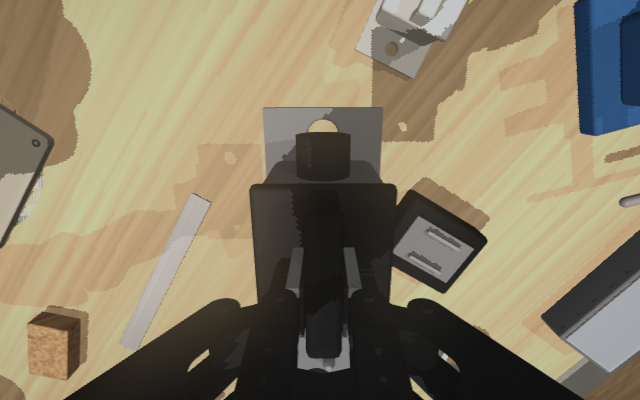

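```bash
python3 - <<'E'
from h import *
_,K,M=load("held")
tz=get_tcp_pos();Rt=get_orientation()
for dz in (.082,.084,.086):
  for p in ((263,107),(383,107)): print(dz,(Rt.T@(ray(K,M,p,tz[2]-dz)-tz)).round(4))
E
```

```text
0.082 [ 0.0683 -0.0393  0.082 ]
0.082 [0.0682 0.0389 0.082 ]
0.084 [ 0.0682 -0.0396  0.084 ]
0.084 [0.0681 0.0393 0.084 ]
0.086 [ 0.0681 -0.04    0.086 ]
0.086 [0.068  0.0396 0.086 ]
```

```bash
python3 - <<'E'
from h import *
s=np.array([.5883,.0305,0]);R=RD(.2865+np.pi/2)
move_pose(s+[0,0,.29],R); servo_line(s+[0,0,.185],v=.12); sleep(.2)
print(get_tcp_pos(),get_contact_force())
print(servo_line(s+[0,0,.144],v=.03,f_stop=12),get_tcp_pos(),get_contact_force(),get_ft_torque(),get_t())
E
```

```text
[0.58903247 0.03046453 0.18606117] [ 0.56968855 -0.16878675 -3.6251725 ]
True [0.58759539 0.03036971 0.14938895] [-0.62385098 -0.11872143  5.63876436] [-0.02014348  0.01951864  0.04571806] 24.3
```

```bash
python3 - <<'E'
from h import *
s=np.array([.5883,.0305,0])
set_gripper(.5); print(get_contact_force(),get_tcp_pos())
servo_line(s+[0,0,.25],v=.12)
move_pose(np.array([.52,-.06,.33]),RD(np.pi)); sleep(.2); im,K,M=snap("seated")
a=im[80:300,80:480];cv2.imwrite("pics/c4.png",cv2.resize(np.clip(a*1.6,0,255).astype('u1'),None,fx=2,fy=2,interpolation=2))
set_gripper(0);print(get_t())
E
```

```text
[-0.16555354  0.25204052  0.91511164] [0.5853191  0.03058063 0.14666318]
27.7417
```

View pics/c4.png

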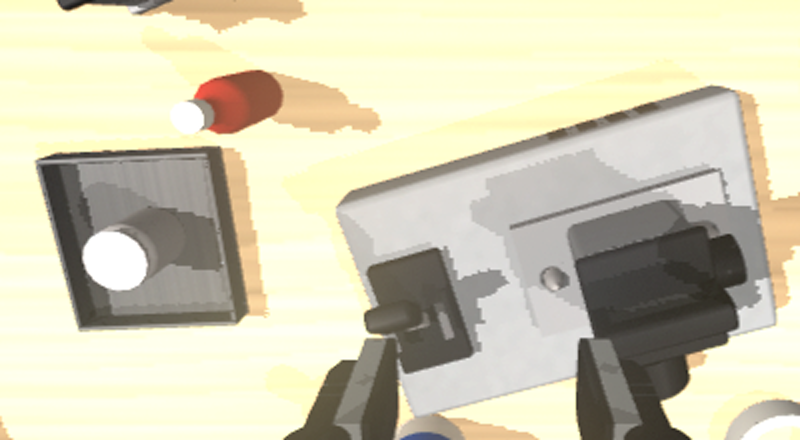

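```bash
python3 - <<'E'
from h import *
_,K,M=load("seated")
c,s=np.cos(.2865),np.sin(.2865);Rb=np.array([[c,-s,0],[s,c,0],[0,0,1]])
seat=np.array([.5883,.0305,.055]);o=seat-Rb@[0,.042,.055]
for l,p in (((-.04,-.068),(336,194)),((-.04,.068),(440,165)),((.04,-.068),(350,247.5))):
    print(p,proj(K,M,seat+Rb@[l[0],l[1],.01]).round(1))
tip=lambda a:o+Rb@[.075*np.sin(a),-.1,.077+.075*np.cos(a)]
print("tip off px",proj(K,M,tip(-.5)),"on",proj(K,M,tip(.5)))
R=RD(.2865+np.pi)
P=lambda x,z:o+Rb@[x,-.1,z]
move_pose(P(-.10,.25),R); servo_line(P(-.10,.125),v=.12)
print(get_contact_force(),get_t())
print(servo_line(P(.012,.125),v=.08,f_stop=25),Rb.T@(get_tcp_pos()-o),get_contact_force(),get_t())
servo_line(P(-.06,.125),v=.12); servo_line(P(-.10,.25),v=.15)
move_pose(np.array([.52,-.06,.33]),RD(np.pi)); sleep(.2); im,K,M=snap("on")
a=im[80:300,80:480];cv2.imwrite("pics/c5.png",cv2.resize(np.clip(a*1.6,0,255).astype('u1'),None,fx=2,fy=2,interpolation=2))
print(get_t())
E
```

```text
(336, 194) [334.6 194.7]
(440, 165) [439.3 165.3]
(350, 247.5) [350.7 248.5]
tip off px [272.42322021 238.08862991] on [292.97641794 292.72897865]
[-0.76243346 -0.23435754  0.01835927] 29.45
False [ 0.00872712 -0.09992846  0.12471829] [-6.0083801  -2.17615278  4.75217244] 31.0
33.5417
```

View pics/c5.png

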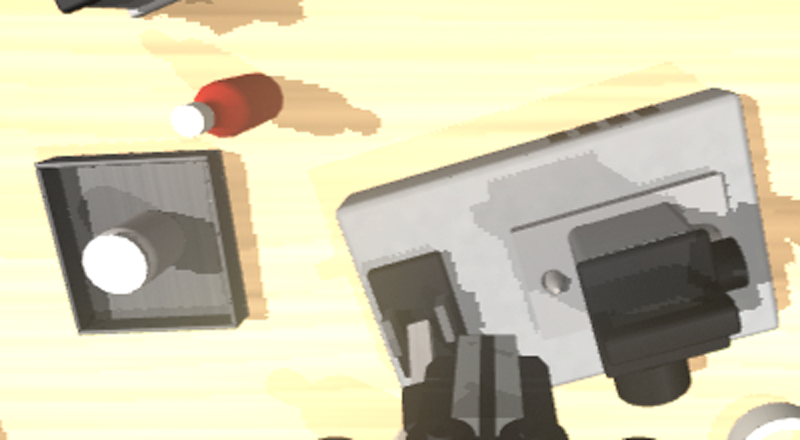

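```bash
python3 - <<'E'
from h import *
im,K,M=load("on")
c,s=np.cos(.2865),np.sin(.2865);Rb=np.array([[c,-s,0],[s,c,0],[0,0,1]])
o=np.array([.5883,.0305,.055])-Rb@[0,.042,.055]
for a in (0,.3,.5):
  p=[proj(K,M,o+Rb@[r*np.sin(a),-.1,.077+r*np.cos(a)]) for r in (.01,.042)]
  print(a,((np.array(p)-80)*2).round(),[im[int(q[1]),int(q[0])].tolist() for q in p])
g=im[230:280,270:310].min(2)>85
ys,xs=np.nonzero(g);print("light stem crop px rows",(ys.min()+150)*2,(ys.max()+150)*2, "cols",(xs.min()+190)*2,(xs.max()+190)*2)
E
```

```text
0 [[417. 332.]
 [411. 356.]] [[112, 118, 122], [111, 116, 121]]
0.3 [[418. 335.]
 [418. 372.]] [[114, 119, 124], [110, 115, 120]]
0.5 [[419. 337.]
 [423. 380.]] [[113, 118, 122], [96, 101, 106]]
light stem crop px rows 300 398 cols 380 458
```

```bash
python3 -c "
from cell import *
print(job_done(),get_t())"
```

```text
the job is handed in; nothing more can be done
the job is handed in; nothing more can be done
```

I stood the tin upright in the tray, seated the bin flush over both pegs the right way round, and flipped the switch on. I then handed the job in at about 34 s; the hand-in call gave no verdict, but the last camera checks matched all three goals.

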